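Weigh a cast bronze mount on the spring scale

TASK

Weigh the bronze mount: hang it by its square eye in the seat of the spring scale's hook, easing its weight onto the hook slowly and by feel until the scale carries all of it, so that the hook neither drops nor springs up with a jerk when you let go. When it hangs free and quite still, press the red capture button fully down and release it. Leave the mount hanging there and do not disturb the other things on the table.

Things in the scene. Friction and masses are not known exactly. Their poses are not given: they have to be found in the camera images.
- mount: loose cast bronze mount, brown-gold, 122 mm high, weighs 1.8 to 8 N (unknown). From the bottom: round foot 56 mm across, stem, square eye (frame 44 mm wide in its y, 12 mm thick in x; window 28 mm wide, from 34 to 72 mm above the underside, open along x), flat upright tab. It stands upright at the start. Origin: centre of the underside, z up; a half turn about z makes no difference.
- mount_grip (a point): the place to grasp: centre of the mount's tab, 106 mm above its underside. The tab is 22 mm wide along the mount's y (grasp across this, so that the fingers stay beside the hook), 12 mm thick in x, from 82 to 122 mm above the underside. Axes as the mount's.
- mount_eye (a point): middle of the upper inner face of the mount's eye (the face that rests on the hook), 72 mm above the underside, 34 mm below mount_grip. Axes as the mount's.
- spring_scale: fixed spring scale: white column on a grey base plate 250 x 120 mm (top 15 mm above the table); yaw varies. Origin: on the table straight under the hook's seat. Its x points from the hook to the column, whose front face is 132 mm away; the column is 285 mm high, 70 mm wide. The plate reaches 70 mm to the -x side of the origin.
- hook_seat (a point): middle of the hook's seat, on top of the flat arm (10 mm wide, 8 thick) that runs level from the column to the scale's -x; moves with the hook; some 225 mm up when empty. Axes as the scale's: x to the column, z up. The seat runs from x = -12 mm (upturned tip, 8 mm thick, top 16 mm above the seat) to x = 15 mm (collar, top 10 mm above). The eye goes over the tip from the -x side, then down.
- hook (a joint): how far the hook has sunk, m, positive down; empty within -0.005 to +0.01, stop at 0.11. The spring yields 10 mm per newton (100 N/m, oil-damped): the mount sinks 18 to 80 mm from first touch until the scale carries all of it. Let go while the gripper still carries over 0.5 N, or pulls the hook too low by as much, and it jerks (over 0.08 m/s).
- capture_top (a point): centre of the top of the red capture button, 32 mm diameter, in a black housing fixed on the table; presses straight down.
- capture (a joint): travel of the capture button, m: 0 up, 0.006 fully down; it takes 4 N and springs back.
- dropper_bottle: bystander: amber bottle with black dropper cap, 37 mm diameter, 97 mm high, origin at its underside; leave alone
- swab_jar: bystander: clear jar of swabs with black lid, 59 mm diameter, 73 mm high, origin at its underside; leave alone
- masking_tape: bystander: roll of cream tape lying flat, 73 mm diameter, 24 mm high, origin at its underside; leave alone
- eraser: bystander: blue and white eraser, 19 x 42 x 12 mm, origin at its underside; leave alone
Things that resemble listed ones, but are neither listed nor needed, are in the scene too. What is shaped like the part that bears capture_top but green is not meant.

How it is judged:
On the way, in this order (a step that is already met when the one before it is completed fails the run):
1. the mount hangs by its eye in the hook's seat, let go, and hangs still for half a second (x of mount_eye in the frame of hook_seat between -0.012 and 0.013 m and y of mount_eye in the frame of hook_seat between -0.01 and 0.01 m and z of mount_eye in the frame of hook_seat between -0.004 and 0.005 m and contact force between mount and spring_scale above 1 N and contact force between the fingers and mount below 0.05 N and angle between mount_eye's own z axis and vertical below 0.2 rad and velocity of joint hook between -0.01 and 0.01 m/s and linear speed of mount below 0.02 m/s and angular speed of mount below 0.2 rad/s), for 0.5 s.
2. the capture button is pressed fully down while the mount hangs still (x of mount_eye in the frame of hook_seat between -0.012 and 0.013 m and y of mount_eye in the frame of hook_seat between -0.01 and 0.01 m and z of mount_eye in the frame of hook_seat between -0.004 and 0.005 m and contact force between mount and spring_scale above 1 N and contact force between the fingers and mount below 0.05 N and angle between mount_eye's own z axis and vertical below 0.2 rad and velocity of joint hook between -0.02 and 0.02 m/s and linear speed of mount below 0.04 m/s and angular speed of mount below 0.4 rad/s and value of joint capture above 0.0045 m), for 0.1 s.
At the end, for the whole second after the job is handed in: the mount hangs free and still in the hook's seat: upper inner face of its eye within 12 mm along and 10 mm across of the seat's middle, resting on it (within 5 mm), tilted less than 0.2 rad, hook moving slower than 0.02 m/s, mount slower than 0.04 m/s and 0.4 rad/s; the button is up again (x of mount_eye in the frame of hook_seat between -0.012 and 0.013 m and y of mount_eye in the frame of hook_seat between -0.01 and 0.01 m and z of mount_eye in the frame of hook_seat between -0.004 and 0.005 m and contact force between mount and spring_scale above 1 N and contact force between the fingers and mount below 0.05 N and angle between mount_eye's own z axis and vertical below 0.2 rad and velocity of joint hook between -0.02 and 0.02 m/s and linear speed of mount below 0.04 m/s and angular speed of mount below 0.4 rad/s and value of joint capture below 0.002 m); the robot touches nothing.
It fails at once if the hook jerks: it moves up or down faster than 0.08 m/s (velocity of joint hook above 0.08 m/s or velocity of joint hook below -0.08 m/s).
It fails at once if the scale is pushed or pulled with more than 12 N (contact force between anything else and spring_scale above 12 N).
It fails at once if the button is pressed before the mount hangs still (value of joint capture above 0.003 m and not (x of mount_eye in the frame of hook_seat between -0.012 and 0.013 m and y of mount_eye in the frame of hook_seat between -0.01 and 0.01 m and z of mount_eye in the frame of hook_seat between -0.004 and 0.005 m and velocity of joint hook between -0.03 and 0.03 m/s and linear speed of mount below 0.06 m/s and angular speed of mount below 0.6 rad/s)).
It fails at once if a bystander is moved more than 20 mm or tipped (distance of any of dropper_bottle, swab_jar, masking_tape, eraser from where it was at the start of the episode above 0.02 m or angle between any of dropper_bottle, swab_jar's own z axis and vertical above 0.3 rad).
It also fails if it takes over 62 s, if anything falls off the work surface, if the arm or the gripper's body presses on something with over 40 N, if the wrist force passes 120 N, or if a joint passes its speed limit or range.

ROBOT

A 7-joint arm with a two-finger parallel gripper is mounted at the origin on a cart in front of the work surface, level with it; the furniture and walls round the work are solid. World frame = base frame: x ahead of the robot, y to its left, z up, the work surface at z = 0. Lengths are in m, angles in rad, forces in N, time in s.
With the tool pointing down it reaches from about 0.425 to 0.875 m from the base axis. Payload 8.4 kg.
Tool frame: the origin (TCP) lies at the very end of the fingers, on their centre line; the grasp point (between the pads) lies behind it (ctrl.grip_depth is the z of the grasp point in the tool frame, in m); z points along the fingers, y is the line along which they close (so a half turn about z gives the same grasp; the last joint's range is limited). The gripper opens to 87 mm and grips with 3 to 60 N. Pads are 19 mm wide; open, the fingers measure 117 mm over their backs; the gripper's body (75 mm by 190 mm) begins 51 mm behind the grasp point.
Start: joints at [-1.238, 0.333, 0.04, 1.465, -0.013, 1.343, -0.059], TCP at [0.272, 0.59, 0.223] pointing down, gripper open.
Joint ranges: [-2.58, 2.58], [-0.38, 2.09], [-1.3, 1.39], [0.25, 2.4], [-1.5, 4.64], [0.08, 2.09], [-2.65, 2.65]. Speed limits (rad/s): [2.22, 2.22, 2.79, 2.79, 3.14, 3.14, 3.14].

INTERFACE

Orientations are given as a unit quaternion [x, y, z, w].
In Python, from cell import ctrl, imaging gives the robot as it stands.
- The arm moves only by the tool step_arm, never from a script. Its argument "series" is a list that holds one entry, the list of rows, each a list of 7 numbers: the turn, a rotation vector about the tool's x, y, z in degrees, then the shift along the tool's x, y, z in m, then the opening, from 0 (shut) to 1 (fully open). In form: [[[wx, wy, wz, tx, ty, tz, jaw], ...]]. A call has 1 to 5 rows; each row is the pose to reach, as a shift and turn from the pose commanded when the call began, along the tool's axes at that moment; what a row does not reach only later rows make up. A row lasts 1/8 s, in which the tool goes at most 62.5 mm and 10.7 degrees, less where a joint would pass 70% of its speed; a pose out of reach is approached as far as the arm can. A call with a gripper value outside its range is refused whole. The fingers move at their own pace and stop on an object; "grip_force" is the grip in N (left out, the last holds). Time passes only in rows, so rows that repeat a pose let the fingers close. It gives the time, the measured TCP pose, the force, the opening and the grip force at its end, in the units of the state.
- ctrl.get_state(): the state, without advancing time (a new reading comes with each control period).
- imaging.grab_frame(name): name is "scene" or "top"; returns a dict with "image" (480x640x3 uint8, red, green, blue), "z_map" (480x640 float32, m along the optical axis (not along the pixel's ray), 0 where there is no reading), "fx", "fy", "cx", "cy" (pixels), "k1" (the pictures are not rectified: a ray, as slopes to the right and down, at radius r is drawn at 1 + k1 r^2 times it, then the intrinsics apply), "xyz" and "orientation" of the camera in the world. Camera axes: x right, y down, z forward; pixel columns grow to the right and rows downward; lengths in m; the calibration is good to about 2 mm. A picture is of the moment at which its call begins.
- ctrl.close_job(): hands the job in; it is judged then, once.
The state is a dict: "time": time; "joint_positions": joint angles; "dq": joint speeds; "tau": joint torques, N m; "ee_pos": TCP position; "tool_rot": TCP orientation; "ft_force": force on the tool from outside, world axes, zero at the start; "ft_torque": the same for the moment, N m; "gripper_width": opening from 0.0 (shut) to 1.0 (fully open); "grip_force": force on a finger pad.
Only numpy, scipy, OpenCV 4.12 (cv2) and the standard library are available. Lean on these libraries where they do the work, as an engineer would, in place of code of your own. Each camera call takes 0.05 s, during which the arm holds its last target. There are 200 camera calls.

## Working session

There is one attempt and no reset: what is moved stays moved. The work goes in short steps, Python scripts to look and compute and a tool call to move; the robot and the scene stay as the last step left them, time stands still between calls to the robot, and variables do not carry over. Pictures are saved under pics/ and viewed, at most 10 in all, crops included, and the job is handed in when it is done.

Besides the shell and the picture viewer there is one more tool, called by a JSON object that holds its "fn" and its "kwargs". step_arm: Moves the arm, as the interface text tells. Its arguments: {"type":"object","properties":{"series":{"type":"array","items":{"type":"array","items":{"type":"array","items":{"type":"number"}}}},"grip_force":{"type":"number"}},"required":["series"]}

```bash
ls; mkdir -p pics; cat > h.py <<'E'
import numpy as np,cv2
from scipy.spatial.transform import Rotation as R
from cell import ctrl,imaging
def grab(n):
    f=imaging.grab_frame(n); np.savez(f'{n}.npz',**f); return f
def cloud(f):
    v,u=np.mgrid[0:480,0:640]
    x=(u-f['cx'])/f['fx'];y=(v-f['cy'])/f['fy']
    a,b=x.copy(),y.copy()
    for _ in range(8):
        s=1+f['k1']*(a*a+b*b);a=x/s;b=y/s
    z=f['z_map'];P=np.stack([a*z,b*z,z],-1)
    return P@R.from_quat(f['orientation']).as_matrix().T+np.array(f['xyz'])
E
python3 - <<'E'
from h import *
ims=[]
for n in('scene','top'):
    f=grab(n);cv2.imwrite(f'pics/{n}0.png',cv2.cvtColor(f['image'],cv2.COLOR_RGB2BGR));print(n,f['xyz'],f['orientation'],f['fx'],f['k1'])
print(ctrl.get_state(),ctrl.grip_depth)
E
```

```text
pics
scene [-0.19128101 -0.41439198  0.83209165] [ 0.77901239 -0.45764852  0.21748583 -0.36932025] 542.072486038488 -0.012364797804845928
top [0.31229019 0.00289464 1.60120526] [ 0.7055726  -0.70393629  0.05504627 -0.06009078] 563.222071559274 -0.13943147056778535
{'time': 0.1, 'joint_positions': array([-1.23820586,  0.33382593,  0.03987265,  1.46619744, -0.01339859,
        1.34328278, -0.05853605]), 'dq': array([-0.00062669, -0.00249524,  0.00153045, -0.001985  , -0.00194151,
       -0.00149931, -0.00151799]), 'tau': array([ 3.85600419e-03, -6.57800460e+01,  1.33986723e+00, -4.04705358e+01,
       -5.96084353e-02,  4.08983964e-02,  1.11742679e-04]), 'ee_pos': array([0.27186896, 0.58994372, 0.2217503 ]), 'tool_rot': array([ 2.14246767e-01,  9.76779299e-01, -7.15819179e-04, -1.07178538e-04]), 'ft_force': array([-0.13936523, -0.14655065, -0.13505722]), 'ft_torque': array([0.02220076, 0.01467689, 0.03919392]), 'grip_force': 0.0, 'gripper_width': 0.9976720017734391} -0.0187
```

View pics/scene0.png

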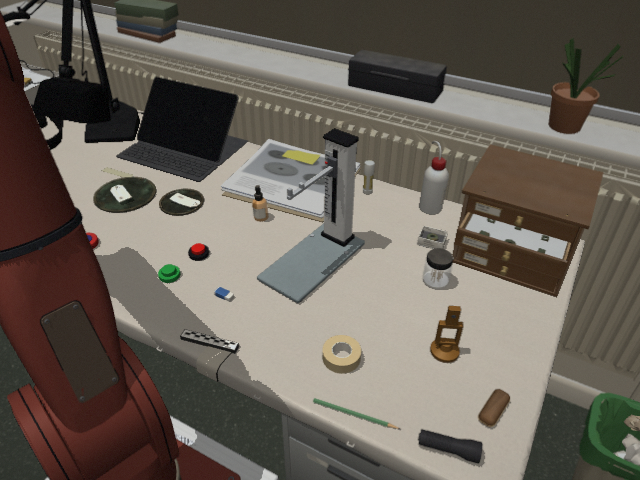

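View pics/top0.png

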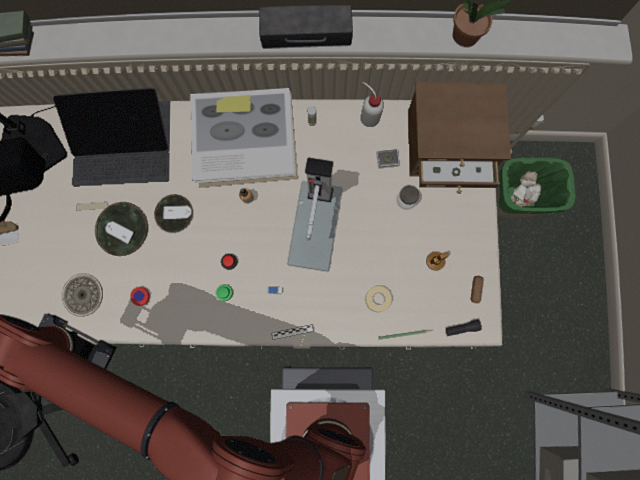

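The scene view shows the bronze mount at (447,335), with its eye facing the camera. The scale's column is at (340,190) and its hook tip at (291,192). In the top view the mount is at (437,260) and the hook arm runs from (317,190) to (309,238).

Things that could be taken for the capture button, in top-view pixels:
- red on a black housing at (229,261)
- green at (224,292)
- red with a blue centre at (140,296)

I choose (229,261). The brown stub at (477,289) is not the mount. Next I measure and check with one close crop.

```bash
cat > m.py <<'E'
from h import *
fs={n:dict(np.load(n+'.npz')) for n in('scene','top')}
S=fs['scene']['image'];T=fs['top']['image']
def crop(I,u,v,w=35):
    return cv2.resize(I[v-w:v+w,u-w:u+w],(260,260),interpolation=cv2.INTER_CUBIC)
m=np.vstack([np.hstack([crop(S,447,333),crop(T,437,260,30),crop(T,229,261,25)]),np.hstack([crop(S,320,185,50),crop(T,312,205,40),crop(T,140,296,25)])])
cv2.imwrite('pics/crop1.png',cv2.cvtColor(m,cv2.COLOR_RGB2BGR))
for n,f in fs.items():
    P=cloud(f);hsv=cv2.cvtColor(f['image'],cv2.COLOR_RGB2HSV);H,Sa,V=cv2.split(hsv)
    np.save(n+'P.npy',P)
    X,Y,Z=P[...,0],P[...,1],P[...,2]
    print('==',n)
    for nm,(u,v) in {'red':((198,251),(229,261)),'red2':((90,240),(140,296)),'mount':((447,335),(437,260))}.items():
        pass
    red=((H<6)|(H>174))&(Sa>170)&(V>90)&(Z>0.005)&(Z<0.1)
    k,l,st,c=cv2.connectedComponentsWithStats(red.astype(np.uint8))
    for i in range(1,k):
        if st[i,4]>40: q=P[l==i];print('red',c[i],st[i,4],q.mean(0).round(4),np.percentile(q[:,2],[5,50,95]).round(4))
    br=(H>8)&(H<22)&(Sa>130)&(X>.3)&(X<.7)&(Y<-.15)&(Y>-.5)&(Z>.004)&(Z<.14)
    k,l,st,c=cv2.connectedComponentsWithStats(br.astype(np.uint8))
    for i in range(1,k):
        if st[i,4]>60:
            q=P[l==i];print('br',c[i],st[i,4],q.mean(0).round(4),q.min(0).round(4),q.max(0).round(4))
            for a,b in((.0,.02),(.034,.072),(.072,.083),(.085,.125)):
                s=q[(q[:,2]>a)&(q[:,2]<b)]
                if len(s)>5: print('  z',a,b,len(s),s.mean(0).round(4),s.min(0).round(4),s.max(0).round(4))
    hk=(X>.35)&(X<.8)&(abs(Y)<.25)&(Z>.18)&(Z<.27)
    q=P[hk];print('hook region',len(q),q.min(0).round(3),q.max(0).round(3))
E
python3 m.py
```

```text
== scene
red [ 92.49180328 237.98360656] 61 [0.4186 0.5271 0.0149] [0.0118 0.015  0.0174]
red [197.35454545 248.45454545] 110 [0.5055 0.281  0.02  ] [0.0154 0.0206 0.0235]
br [447.46991701 337.48651452] 964 [ 0.5062 -0.3103  0.0475] [ 0.4845 -0.3362  0.0042] [ 0.5293 -0.282   0.1245]
  z 0.0 0.02 373 [ 0.5017 -0.3116  0.0111] [ 0.4845 -0.3362  0.0042] [ 0.5293 -0.282   0.02  ]
  z 0.034 0.072 122 [ 0.5084 -0.3082  0.0505] [ 0.4986 -0.3291  0.034 ] [ 0.5203 -0.2887  0.0716]
  z 0.072 0.083 107 [ 0.5096 -0.3095  0.0787] [ 0.4992 -0.329   0.072 ] [ 0.5236 -0.2886  0.0829]
  z 0.085 0.125 197 [ 0.5088 -0.3093  0.1073] [ 0.503  -0.3212  0.085 ] [ 0.5191 -0.2984  0.1245]
br [490.         418.39393939] 66 [ 0.4018 -0.4253  0.014 ] [ 0.3898 -0.4395  0.0062] [ 0.4333 -0.4071  0.0194]
  z 0.0 0.02 66 [ 0.4018 -0.4253  0.014 ] [ 0.3898 -0.4395  0.0062] [ 0.4333 -0.4071  0.0194]
hook region 1591 [ 0.537 -0.25   0.18 ] [0.8   0.055 0.27 ]
== top
red [227.92391304 260.17391304] 92 [0.5104 0.282  0.0208] [0.015  0.0212 0.0254]
red [140.0647482  296.15107914] 139 [0.4062 0.5346 0.0158] [0.0093 0.0158 0.0213]
br [436.29508197 259.81967213] 244 [ 0.5098 -0.3056  0.0412] [ 0.4868 -0.3341  0.0041] [ 0.5372 -0.2845  0.126 ]
  z 0.0 0.02 142 [ 0.5107 -0.3078  0.0114] [ 0.4868 -0.3341  0.0041] [ 0.5372 -0.2845  0.0199]
  z 0.034 0.072 19 [ 0.5048 -0.2947  0.0496] [ 0.4997 -0.3164  0.0348] [ 0.5096 -0.2881  0.0709]
  z 0.072 0.083 17 [ 0.5072 -0.2965  0.0793] [ 0.5015 -0.3065  0.0743] [ 0.5152 -0.2894  0.0824]
  z 0.085 0.125 45 [ 0.511  -0.3066  0.1127] [ 0.5007 -0.3196  0.0856] [ 0.5185 -0.2955  0.1248]
hook region 567 [ 0.538 -0.25   0.181] [0.8   0.052 0.269]
```

View pics/crop1.png

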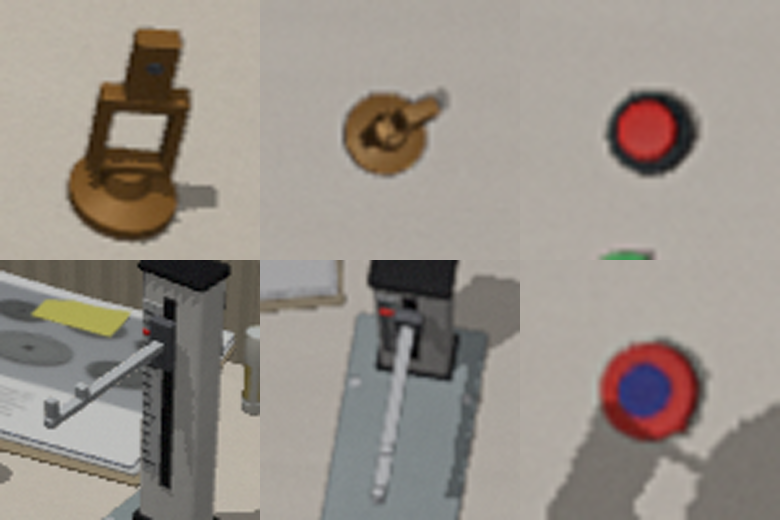

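The crops confirm the mount (eye and tab visible) and the capture button as plain red in a black housing; the other one is red with a blue centre. The hook arm is a light bar with an upturned tip at about scene (291,192) and a collar a little inward of it.

```bash
cat > m2.py <<'E'
from m import *
print('=======')
for n,f in fs.items():
    P=np.load(n+'P.npy');H,Sa,V=cv2.split(cv2.cvtColor(f['image'],cv2.COLOR_RGB2HSV))
    X,Y,Z=P[...,0],P[...,1],P[...,2]
    # arm
    a=(X>.5)&(X<.72)&(Y>-.03)&(Y<.08)&(Z>.19)&(Z<.262)
    k,l,st,c=cv2.connectedComponentsWithStats(a.astype(np.uint8)); 
    q=P[a];q=q[q[:,0]<.66]
    d=cv2.fitLine(q[:,:2].astype(np.float32),cv2.DIST_HUBER,0,.01,.01).ravel();print(n,'arm',len(q),d.round(4),q.min(0).round(4),q.max(0).round(4),'yaw',np.degrees(np.arctan2(d[1],d[0])))
    e=d[:2]*np.sign(d[0]);t=(q[:,:2]-d[2:])@e;w=(q[:,:2]-d[2:])@[-e[1],e[0]];t0=t.min()
    for b in np.arange(0,.14,.006):
        s=(t-t0>=b)&(t-t0<b+.006)
        if s.any(): print('  t',b.round(3),s.sum(),'z',q[s,2].min().round(4),np.median(q[s,2]).round(4),q[s,2].max().round(4),'w',w[s].min().round(4),w[s].max().round(4))
    print('  tip xy',d[2:]+e*t0)
    # plate edges
    pl=(X>.4)&(X<.85)&(abs(Y)<.2)&(Z>.010)&(Z<.02)&(Sa<60)&(V<150)
    k,l,st,c=cv2.connectedComponentsWithStats(pl.astype(np.uint8));i=1+st[1:,4].argmax();r=cv2.minAreaRect(P[l==i][:,:2].astype(np.float32));print('  plate',r,cv2.boxPoints(r).round(3).tolist())
    # mount tab/frame
    br=(H>8)&(H<22)&(Sa>130)&(X>.45)&(X<.56)&(Y<-.26)&(Y>-.36)&(Z>.004)&(Z<.14)
    foot=P[br&(Z<.014)];print('  foot',cv2.minEnclosingCircle(foot[:,:2].astype(np.float32)))
    for a_,b_ in((.04,.082),(.085,.119),(.119,.13)):
        s=P[br&(Z>a_)&(Z<b_)][:,:2].astype(np.float32)
        if len(s)>5: print('  mount',a_,cv2.minAreaRect(s),cv2.fitLine(s,cv2.DIST_HUBER,0,.01,.01).ravel().round(4))
E
python3 m2.py | sed -n '/=====/,$p'
```

```text
=======
scene arm 329 [ 0.9871 -0.16    0.6053  0.0364] [0.5367 0.0253 0.2173] [0.6598 0.0542 0.2428] yaw -9.206802
  t 0.0 49 z 0.2185 0.2295 0.2428 w -0.003 0.0076
  t 0.006 23 z 0.2193 0.2308 0.2424 w -0.003 0.0071
  t 0.012 10 z 0.2204 0.2256 0.2285 w -0.0035 0.0026
  t 0.018 12 z 0.2177 0.2243 0.2273 w -0.0026 0.0064
  t 0.024 15 z 0.2209 0.2246 0.2272 w -0.004 0.0072
  t 0.03 13 z 0.2203 0.2254 0.2274 w -0.003 0.0067
  t 0.036 34 z 0.2185 0.2292 0.2367 w -0.003 0.0071
  t 0.042 12 z 0.2217 0.2295 0.2349 w -0.0041 0.0058
  t 0.048 13 z 0.219 0.2242 0.2283 w -0.0035 0.0045
  t 0.054 11 z 0.2194 0.2263 0.228 w -0.0043 0.0076
  t 0.06 11 z 0.2173 0.224 0.2276 w -0.003 0.0034
  t 0.066 14 z 0.2193 0.2244 0.2278 w -0.0025 0.0074
  t 0.072 16 z 0.2211 0.2248 0.2278 w -0.0042 0.0071
  t 0.078 13 z 0.2196 0.224 0.2271 w -0.0035 0.0073
  t 0.084 10 z 0.2205 0.226 0.2267 w -0.0036 0.0066
  t 0.09 12 z 0.2189 0.2249 0.2276 w -0.0023 0.0045
  t 0.096 13 z 0.2197 0.2254 0.2284 w -0.0021 0.0073
  t 0.102 13 z 0.2187 0.2259 0.2279 w -0.0032 0.0055
  t 0.108 12 z 0.2185 0.2257 0.2276 w -0.0023 
[... 2316 characters left out ...]
.48100000619888306, -0.004000000189989805], [0.7279999852180481, -0.04399999976158142], [0.746999979019165, 0.07500000298023224], [0.5, 0.11500000208616257]]
  foot ((0.5124053359031677, -0.30911514163017273), 0.025785017758607864)
  mount 0.04 ((0.5095130801200867, -0.3018667995929718), (0.01164755504578352, 0.026785820722579956), 22.294269561767578) [ 0.0849 -0.9964  0.5069 -0.2983]
  mount 0.085 ((0.5103368163108826, -0.3050107955932617), (0.011155669577419758, 0.024595318362116814), 20.98065757751465) [ 0.2204 -0.9754  0.5104 -0.3049]
  mount 0.119 ((0.5112626552581787, -0.3101268708705902), (0.011192931793630123, 0.02013927884399891), 8.941648483276367) [ 0.2834 -0.959   0.5111 -0.3063]
```

```bash
cat > go.py <<'E'
import sys
from h import *
x,y,z,yaw=map(float,sys.argv[1:5])  # TCP target, world yaw (deg) of tool y
s=ctrl.get_state();A=R.from_quat(s['tool_rot']);p=s['ee_pos']
Y=np.array([np.cos(np.radians(yaw)),np.sin(np.radians(yaw)),0]);Zt=np.array([0,0,-1.])
B=R.from_matrix(np.stack([np.cross(Y,Zt),Y,Zt],1))
c=A.apply([0,1,0])
print('t',s['time'],'pos',p.round(4),'yaw',np.degrees(np.arctan2(c[1],c[0])).round(2),'f',np.round(s['ft_force'],2),'w',round(s['gripper_width'],3),s['grip_force'])
print('turn',(A.inv()*B).as_rotvec(degrees=True).round(2),'shift',A.inv().apply(np.array([x,y,z])-p).round(4))
E
python3 go.py 0.45 0.2 0.30 112.5; python3 go.py 0.511 -0.309 0.20 112.5
```

```text
t 0.1 pos [0.2719 0.5899 0.2218] yaw 65.26 f [-0.14 -0.15 -0.14] w 0.998 0.0
turn [-8.000e-02 -3.000e-02 -4.724e+01] shift [-0.325  -0.2797 -0.0778]
t 0.1 pos [0.2719 0.5899 0.2218] yaw 65.26 f [-0.14 -0.15 -0.14] w 0.998 0.0
turn [-8.000e-02 -3.000e-02 -4.724e+01] shift [-0.5934 -0.7163  0.0228]
```

{"fn": "step_arm", "kwargs": {"series": [[[0, 0, -10, -0.04, -0.03, -0.05, 1], [0, 0, -20, -0.08, -0.07, -0.078, 1], [0, 0, -30, -0.12, -0.105, -0.078, 1], [0, 0, -40, -0.165, -0.14, -0.078, 1], [0, 0, -47.2, -0.205, -0.175, -0.078, 1]]], "grip_force": 30}}

```text
time: 0.72
ee_pos: [0.3857, 0.3434, 0.3004]
tool_rot: [-0.197, 0.98, -0.0, -0.0]
ft_force: [1.3, 0.6, 0.3]
gripper_width: 0.998
grip_force: 0.0
```

```bash
python3 go.py 0.46 0.1 0.30 112.5; python3 go.py 0.511 -0.309 0.20 112.5
```

```text
t 0.725 pos [0.3857 0.3434 0.3004] yaw 112.69 f [1.33 0.58 0.31] w 0.998 0.0
turn [-0.   -0.    0.19] shift [ 0.0254 -0.2532  0.0005]
t 0.725 pos [0.3857 0.3434 0.3004] yaw 112.69 f [1.33 0.58 0.31] w 0.998 0.0
turn [-0.   -0.    0.19] shift [ 0.1361 -0.6502  0.1005]
```

{"fn": "step_arm", "kwargs": {"series": [[[0, 0, 0.2, 0.005, -0.05, 0, 1], [0, 0, 0.2, 0.01, -0.1, 0, 1], [0, 0, 0.2, 0.015, -0.15, 0, 1], [0, 0, 0.2, 0.02, -0.2, 0, 1], [0, 0, 0.2, 0.025, -0.253, 0, 1]]]}}

```text
time: 1.35
ee_pos: [0.4585, 0.1007, 0.3004]
tool_rot: [-0.193, 0.981, 0.0, -0.0]
ft_force: [1.2, 0.1, -0.2]
gripper_width: 1.0
grip_force: 0.0
```

{"fn": "step_arm", "kwargs": {"series": [[[0, 0, 0, 0.014, -0.05, 0, 1], [0, 0, 0, 0.028, -0.1, 0, 1], [0, 0, 0, 0.042, -0.15, 0, 1], [0, 0, 0, 0.056, -0.2, 0, 1], [0, 0, 0, 0.07, -0.25, 0.02, 1]]]}}

```text
time: 1.98
ee_pos: [0.489, -0.1575, 0.2814]
tool_rot: [-0.193, 0.981, -0.0, 0.001]
ft_force: [0.7, 0.5, -0.1]
gripper_width: 0.998
grip_force: 0.0
```

```bash
python3 go.py 0.511 -0.309 0.16 112.5
```

```text
t 1.975 pos [ 0.489  -0.1575  0.2814] yaw 112.28 f [ 0.75  0.45 -0.05] w 0.998 0.0
turn [-0.05  0.14 -0.22] shift [ 0.0374 -0.1485  0.1214]
```

{"fn": "step_arm", "kwargs": {"series": [[[0, 0, -0.2, 0.013, -0.05, 0.04, 1], [0, 0, -0.2, 0.026, -0.1, 0.08, 1], [0, 0, -0.2, 0.0375, -0.1485, 0.12, 1], [0, 0, -0.2, 0.0375, -0.1485, 0.1215, 1], [0, 0, -0.2, 0.0375, -0.1485, 0.1215, 1]]]}}

```text
time: 2.6
ee_pos: [0.5091, -0.3079, 0.158]
tool_rot: [-0.194, 0.981, 0.0, -0.001]
ft_force: [-0.4, -0.5, 0.1]
gripper_width: 0.999
grip_force: 0.0
```

```bash
python3 go.py 0.511 -0.309 0.0873 112.5; python3 - <<'E'
from h import *
f=grab('scene');cv2.imwrite('pics/s1.png',cv2.cvtColor(cv2.resize(f['image'][230:390,350:550],(800,640))[:600],cv2.COLOR_RGB2BGR))
E
```

```text
t 2.6 pos [ 0.5091 -0.3079  0.158 ] yaw 112.37 f [-0.41 -0.52  0.08] w 0.999 0.0
turn [ 0.06 -0.13 -0.13] shift [-0.0015 -0.0019  0.0707]
```

View pics/s1.png

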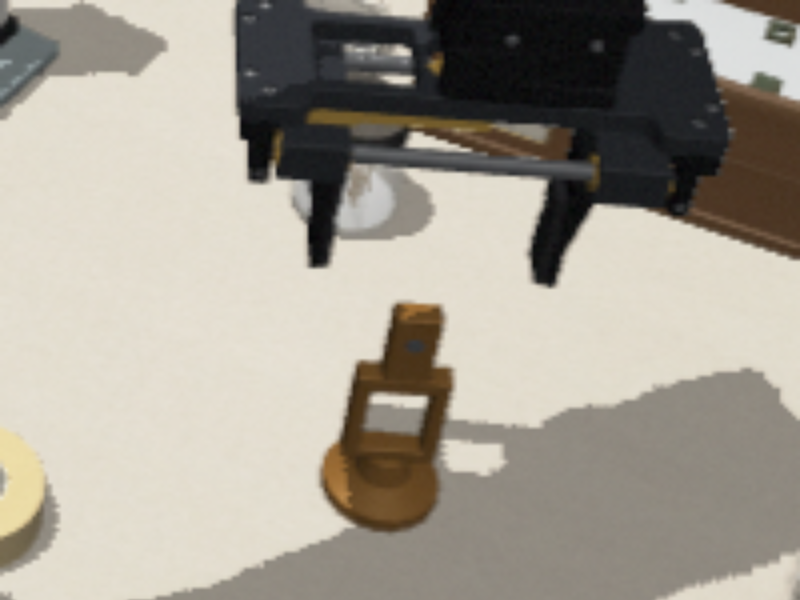

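The gripper stands squarely over the mount with its fingers parallel to the frame; the tab is at crop (415,330). Descending and gripping.

{"fn": "step_arm", "kwargs": {"series": [[[0, 0, 0, -0.001, -0.0015, 0.03, 1], [0, 0, 0, -0.0015, -0.0019, 0.06, 1], [0, 0, 0, -0.0015, -0.0019, 0.07, 1], [0, 0, 0, -0.0015, -0.0019, 0.07, 1], [0, 0, 0, -0.0015, -0.0019, 0.07, 0.5]]]}}

```text
time: 3.28
ee_pos: [0.5129, -0.3087, 0.0906]
tool_rot: [-0.195, 0.981, -0.001, 0.001]
ft_force: [0.1, -0.4, -0.3]
gripper_width: 0.948
grip_force: 0.0
```

{"fn": "step_arm", "kwargs": {"series": [[[0, 0, 0, 0, 0, 0, 0.1], [0, 0, 0, 0, 0, 0, 0], [0, 0, 0, 0, 0, 0, 0], [0, 0, 0, 0, 0, 0, 0], [0, 0, 0, 0, 0, 0, 0]]]}}

```text
time: 3.9
ee_pos: [0.512, -0.3085, 0.089]
tool_rot: [-0.195, 0.981, -0.0, -0.0]
ft_force: [0.2, 0.2, -0.5]
gripper_width: 0.402
grip_force: 0.0
```

```bash
python3 go.py 0.511 -0.309 0.0873 112.5
```

```text
t 3.9 pos [ 0.512  -0.3085  0.089 ] yaw 112.46 f [ 0.23  0.22 -0.45] w 0.402 0.0
turn [ 0.   -0.01 -0.04] shift [ 0.0011 -0.0001  0.0017]
```

{"fn": "step_arm", "kwargs": {"series": [[[0, 0, 0, 0, 0, 0, 0], [0, 0, 0, 0, 0, 0, 0], [0, 0, 0, 0, 0, 0, 0], [0, 0, 0, 0, 0, 0, 0], [0, 0, 0, 0, 0, 0, 0]]]}}

```text
time: 4.53
ee_pos: [0.512, -0.3086, 0.089]
tool_rot: [-0.195, 0.981, -0.0, -0.0]
ft_force: [-0.6, -0.2, -0.1]
gripper_width: 0.249
grip_force: 29.9
```

```bash
python3 go.py 0.511 -0.309 0.0873 112.5
```

```text
t 4.525 pos [ 0.512  -0.3086  0.089 ] yaw 112.46 f [-0.56 -0.22 -0.14] w 0.249 29.93556455243379
turn [-0.01 -0.01 -0.04] shift [ 0.0011 -0.      0.0017]
```

{"fn": "step_arm", "kwargs": {"series": [[[0, 0, 0, 0, 0, -0.01, 0], [0, 0, 0, 0, 0, -0.05, 0], [0, 0, 0, 0, 0, -0.1, 0], [0, 0, 0, 0, 0, -0.15, 0], [0, 0, 0, 0, 0, -0.185, 0]]]}}

```text
time: 5.15
ee_pos: [0.512, -0.3087, 0.2769]
tool_rot: [-0.195, 0.981, -0.0, 0.001]
ft_force: [-0.1, 0.4, -4.7]
gripper_width: 0.251
grip_force: 29.9
```

```bash
python3 go.py 0.4886 0.0554 0.272 80.9
```

```text
t 5.15 pos [ 0.512  -0.3087  0.2769] yaw 112.44 f [-0.08  0.36 -4.69] w 0.251 29.935699682682753
turn [-0.04  0.1  31.54] shift [-0.1173  0.3455  0.0047]
```

{"fn": "step_arm", "kwargs": {"series": [[[0, 0, 5, -0.01, 0.03, 0, 0], [0, 0, 11, -0.025, 0.075, 0, 0], [0, 0, 17, -0.042, 0.12, 0, 0], [0, 0, 23, -0.057, 0.165, 0, 0], [0, 0, 28, -0.072, 0.21, 0, 0]]]}}

```text
time: 5.78
ee_pos: [0.4977, -0.0855, 0.2744]
tool_rot: [0.05, 0.999, 0.0, 0.0]
ft_force: [1.2, -0.4, -3.1]
gripper_width: 0.248
grip_force: 29.9
```

```bash
python3 go.py 0.4886 0.0554 0.272 80.9
```

```text
t 5.775 pos [ 0.4977 -0.0855  0.2744] yaw 84.27 f [ 1.24 -0.41 -3.11] w 0.248 29.93229609914124
turn [0.01 0.   3.37] shift [0.0232 0.1393 0.0024]
```

{"fn": "step_arm", "kwargs": {"series": [[[0, 0, 3.4, 0.007, 0.045, 0, 0], [0, 0, 3.4, 0.015, 0.09, 0.001, 0], [0, 0, 3.4, 0.021, 0.125, 0.002, 0], [0, 0, 3.4, 0.023, 0.139, 0.0024, 0], [0, 0, 3.4, 0.023, 0.139, 0.0024, 0]]]}}

```text
time: 6.4
ee_pos: [0.4888, 0.0538, 0.2717]
tool_rot: [0.077, 0.997, -0.0, -0.0]
ft_force: [-0.5, -1.0, -3.7]
gripper_width: 0.25
grip_force: 29.9
```

{"fn": "step_arm", "kwargs": {"series": [[[0, 0, 0, 0, 0, 0, 0], [0, 0, 0, 0, 0, 0, 0], [0, 0, 0, 0, 0, 0, 0], [0, 0, 0, 0, 0, 0, 0]]]}}

```text
time: 6.9
ee_pos: [0.4889, 0.0533, 0.2717]
tool_rot: [0.078, 0.997, -0.0, -0.0]
ft_force: [-0.2, 0.2, -4.0]
gripper_width: 0.254
grip_force: 29.9
```

```bash
cat > look.py <<'E'
from h import *
import sys
fz=[]
for i in range(int(sys.argv[1])):
    f=grab('scene');fz.append(ctrl.get_state()['ft_force'])
fz=np.array(fz);print('F',fz.mean(0).round(2),fz.std(0).round(2))
s=ctrl.get_state();print(s['time'],s['ee_pos'].round(4))
P=cloud(f);X,Y,Z=P[...,0],P[...,1],P[...,2];H,Sa,V=cv2.split(cv2.cvtColor(f['image'],cv2.COLOR_RGB2HSV))
C=np.array([.5577,.0443]);e=np.array([.9874,-.158]);n=np.array([.158,.9874])
Q=np.stack([(P[...,:2]-C)@e,(P[...,:2]-C)@n,Z],-1)  # scale frame
br=(H>6)&(H<24)&(Sa>120)&(Q[...,0]>-.13)&(Q[...,0]<.05)&(abs(Q[...,1])<.05)&(Z>.05)&(Z<.4)
q=Q[br];print('mount',len(q),q.min(0).round(4),q.max(0).round(4))
g=np.where(br);
b=q[:,2]
for lo in np.arange(b.min(),b.max(),.01):
    s=q[(b>=lo)&(b<lo+.01)]
    if len(s)>4: print('  z',lo.round(3),len(s),'x',np.percentile(s[:,0],[5,50,95]).round(4),'y',np.percentile(s[:,1],[2,50,98]).round(4))
v0,u0=int(g[0].mean()),int(g[1].mean());print(u0,v0)
u0=min(max(u0,100),540);v0=max(v0,75)
if len(sys.argv)>2: cv2.imwrite(sys.argv[2],cv2.cvtColor(cv2.resize(f['image'][v0-75:v0+75,u0-100:u0+100],(800,600),interpolation=cv2.INTER_CUBIC),cv2.COLOR_RGB2BGR))
E
python3 look.py 6 pics/s2.png; python3 go.py 0.4886 0.0554 0.272 80.9
```

```text
F [-0.14 -0.11 -4.43] [0.34 0.35 0.39]
7.2 [0.4889 0.0537 0.2717]
mount 1076 [-0.1061 -0.0486  0.1828] [-0.0449  0.0428  0.3731]
  z 0.183 179 x [-0.0952 -0.0849 -0.0576] y [-0.0293 -0.0161  0.0215]
  z 0.193 183 x [-0.0903 -0.0773 -0.0561] y [-0.027  -0.0117  0.018 ]
  z 0.203 69 x [-0.0794 -0.0743 -0.0688] y [-0.0244 -0.0062  0.0155]
  z 0.213 91 x [-0.0743 -0.072  -0.0661] y [-0.0242 -0.0027  0.0167]
  z 0.223 48 x [-0.0757 -0.0723 -0.0662] y [-0.0247  0.0115  0.0182]
  z 0.233 47 x [-0.0748 -0.0724 -0.0668] y [-0.0249 -0.0184  0.0181]
  z 0.243 38 x [-0.0748 -0.0724 -0.0662] y [-0.0244 -0.004   0.0179]
  z 0.253 83 x [-0.0754 -0.0732 -0.0676] y [-0.0248 -0.0069  0.0174]
  z 0.263 53 x [-0.0753 -0.0733 -0.067 ] y [-0.024  -0.0037  0.0163]
  z 0.273 32 x [-0.0756 -0.0737 -0.0727] y [-0.0077 -0.0004  0.0078]
  z 0.283 20 x [-0.0753 -0.0733 -0.07  ] y [-0.0166  0.0035  0.0112]
  z 0.293 38 x [-0.0759 -0.0737 -0.0722] y [-0.0199 -0.0006  0.0077]
  z 0.303 21 x [-0.0748 -0.0702 -0.0654] y [-0.0065  0.0028  0.0082]
  z 0.343 12 x [-0.1037 -0.1012 -0.0843] y [-0.0483 -0.0174  0.0146]
  z 0.353 41 x [-0.1049 -0.1005 -0.0883] y [-0.0481 -0.044   0.0157]
  z 0.363 115 x [-0.0938 -0.0921 -0.0904] y [-0.0407  0.0035  0.04  ]
270 201
t 7.2 pos [0.4889 0.0537 0.2717] yaw 81.06 f [-0.2  -0.55 -4.14] w 0.247 29.935541725717485
turn [-0.   -0.    0.16] shift [ 0.0006  0.0017 -0.0003]
```

View pics/s2.png

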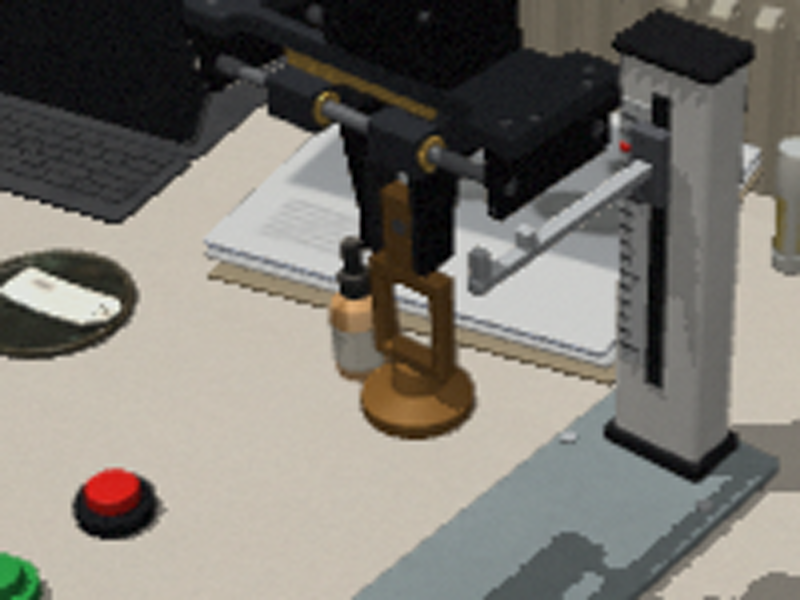

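The mount is held in front of the hook. Its window is centred at crop (413,325), and the hook tip at (481,270) points at it. The weight is about 4.4 N. Next I align it and thread it over the tip.

{"fn": "step_arm", "kwargs": {"series": [[[0, 0, 0.1, -0.006, 0.002, 0.003, 0], [0, 0, 0.1, -0.014, 0.003, 0.005, 0], [0, 0, 0.1, -0.022, 0.003, 0.005, 0], [0, 0, 0.1, -0.029, 0.003, 0.005, 0], [0, 0, 0.1, -0.034, 0.003, 0.005, 0]]]}}

```text
time: 7.82
ee_pos: [0.5235, 0.0512, 0.2666]
tool_rot: [0.079, 0.997, -0.0, -0.0]
ft_force: [0.6, 0.2, -4.4]
gripper_width: 0.25
grip_force: 29.9
```

{"fn": "step_arm", "kwargs": {"series": [[[0, 0, 0, -0.007, 0, 0, 0], [0, 0, 0, -0.014, 0, 0, 0], [0, 0, 0, -0.021, 0, 0, 0], [0, 0, 0, -0.028, 0, 0, 0], [0, 0, 0, -0.034, 0, 0, 0]]]}}

```text
time: 8.45
ee_pos: [0.557, 0.0459, 0.2666]
tool_rot: [0.079, 0.997, -0.0, -0.0]
ft_force: [0.3, 1.0, -4.9]
gripper_width: 0.254
grip_force: 29.9
```

```bash
python3 look.py 6 pics/s3.png; python3 go.py 0.5585 0.0443 0.2667 80.9
```

```text
F [-0.4  -0.14 -4.23] [0.35 0.44 0.4 ]
8.75 [0.5564 0.046  0.2667]
mount 949 [-0.0382 -0.0484  0.1767] [0.0199 0.043  0.3923]
  z 0.177 118 x [-0.0277 -0.0196  0.0062] y [-0.0265 -0.0136  0.0231]
  z 0.187 210 x [-0.0234 -0.01    0.0124] y [-0.0251 -0.0087  0.0214]
  z 0.197 51 x [-0.0116 -0.007  -0.0017] y [-0.0196 -0.0024  0.0091]
  z 0.207 59 x [-0.0074 -0.0051  0.0013] y [-0.0218 -0.0083  0.0065]
  z 0.217 21 x [-0.0066 -0.005   0.0023] y [-0.0217 -0.0196  0.0055]
  z 0.227 28 x [-0.0069 -0.0046  0.0011] y [-0.0224 -0.0186  0.0199]
  z 0.237 41 x [-0.0073 -0.0055  0.0018] y [-0.022  -0.0173  0.021 ]
  z 0.247 67 x [-0.007  -0.0056  0.001 ] y [-0.0209 -0.0048  0.0206]
  z 0.257 64 x [-0.0077 -0.0053  0.0015] y [-0.0207 -0.0017  0.0197]
  z 0.267 33 x [-0.0083 -0.0062 -0.0045] y [-0.0192  0.0028  0.0119]
  z 0.277 21 x [-0.008  -0.0062 -0.0053] y [-0.0059  0.0054  0.0122]
  z 0.287 37 x [-0.0074 -0.0061 -0.0037] y [-0.0052  0.0039  0.0135]
  z 0.297 27 x [-0.0071 -0.0039  0.003 ] y [-0.0126  0.0031  0.0117]
  z 0.337 10 x [-0.0363 -0.0339 -0.014 ] y [-0.0434  0.0155  0.0179]
  z 0.347 29 x [-0.0376 -0.0335 -0.018 ] y [-0.0448 -0.042   0.0181]
  z 0.357 107 x [-0.0265 -0.024  -0.0221] y [-0.0394  0.0076  0.0424]
  z 0.367 17 x [-0.027  -0.0253 -0.024 ] y [-0.0355 -0.0014  0.0378]
293 184
t 8.75 pos [0.5564 0.046  0.2667] yaw 80.96 f [-0.25  0.07 -4.96] w 0.248 29.935588035732508
turn [ 0.   -0.01  0.06] shift [-0.0024 -0.0014 -0.    ]
```

View pics/s3.png

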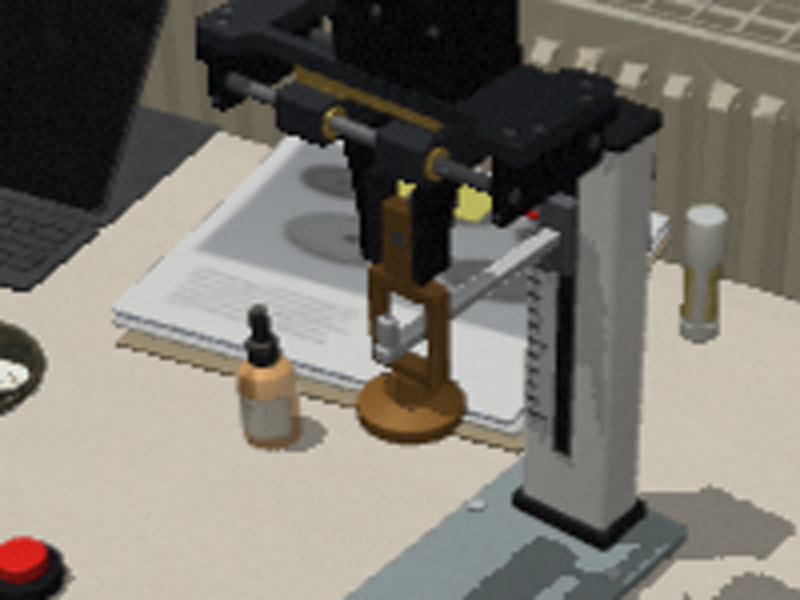

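The hook arm passes through the window, with the upturned tip at crop (388,335) in front of the eye. Now I lower it slowly.

{"fn": "step_arm", "kwargs": {"series": [[[0, 0, 0, -0.001, 0, 0.003, 0], [0, 0, 0, -0.0015, 0, 0.007, 0], [0, 0, 0, -0.0015, 0, 0.011, 0], [0, 0, 0, -0.0015, 0, 0.015, 0], [0, 0, 0, -0.0015, 0, 0.018, 0]]]}}

```text
time: 9.38
ee_pos: [0.5579, 0.0457, 0.2483]
tool_rot: [0.079, 0.997, -0.0, -0.0]
ft_force: [0.1, -0.0, -4.3]
gripper_width: 0.251
grip_force: 29.9
```

{"fn": "step_arm", "kwargs": {"series": [[[0, 0, 0, 0, 0, 0.003, 0], [0, 0, 0, 0, 0, 0.006, 0], [0, 0, 0, 0, 0, 0.009, 0], [0, 0, 0, 0, 0, 0.012, 0], [0, 0, 0, 0, 0, 0.015, 0]]]}}

```text
time: 10.0
ee_pos: [0.5581, 0.0458, 0.2335]
tool_rot: [0.079, 0.997, 0.0, 0.0]
ft_force: [-0.6, 0.1, -2.6]
gripper_width: 0.245
grip_force: 29.9
```

{"fn": "step_arm", "kwargs": {"series": [[[0, 0, 0, 0, 0, 0.003, 0], [0, 0, 0, 0, 0, 0.006, 0], [0, 0, 0, 0, 0, 0.009, 0], [0, 0, 0, 0, 0, 0.012, 0], [0, 0, 0, 0, 0, 0.013, 0]]]}}

```text
time: 10.62
ee_pos: [0.5581, 0.0458, 0.2205]
tool_rot: [0.079, 0.997, -0.0, 0.0]
ft_force: [-0.9, -0.4, -2.2]
gripper_width: 0.248
grip_force: 29.9
```

```bash
python3 look.py 12 pics/s4.png; python3 go.py 0.5585 0.0443 0.2 80.9
```

```text
F [-0.35 -0.04 -1.93] [0.6  0.38 0.39]
11.225 [0.5581 0.0457 0.2207]
mount 861 [-0.0371 -0.0487  0.1325] [0.0231 0.0453 0.3813]
  z 0.132 182 x [-0.0258 -0.0143  0.0132] y [-0.0263 -0.011   0.0241]
  z 0.142 128 x [-0.0197 -0.0078  0.0086] y [-0.023  -0.0073  0.0165]
  z 0.152 56 x [-0.0091 -0.004   0.0006] y [-0.0206 -0.0036  0.0153]
  z 0.162 86 x [-0.006  -0.0024  0.0038] y [-0.0218  0.0012  0.0203]
  z 0.172 25 x [-0.0061 -0.0027  0.0014] y [-0.0226 -0.019   0.0203]
  z 0.182 15 x [-0.0059 -0.0023  0.0011] y [-0.0203 -0.0198 -0.0153]
  z 0.192 17 x [-0.0058 -0.0037  0.0007] y [-0.0222 -0.0201 -0.0165]
  z 0.202 51 x [-0.0056 -0.0034  0.0007] y [-0.0219 -0.012   0.0182]
  z 0.212 41 x [-0.0061 -0.0039  0.0002] y [-0.0203  0.001   0.0185]
  z 0.222 33 x [-0.0073 -0.0046 -0.003 ] y [-0.0109  0.0021  0.0113]
  z 0.232 23 x [-0.0063 -0.0044 -0.0029] y [-0.0064  0.0042  0.0117]
  z 0.242 37 x [-0.0064 -0.0042  0.0029] y [-0.0073  0.0043  0.0135]
  z 0.252 16 x [-0.0047 -0.002   0.0042] y [-0.0161  0.0037  0.0103]
  z 0.292 12 x [-0.035  -0.0326 -0.0177] y [-0.0442 -0.0133  0.0176]
  z 0.302 31 x [-0.0361 -0.0311 -0.0185] y [-0.0445 -0.0299  0.0181]
  z 0.312 100 x [-0.025  -0.0226 -0.0207] y [-0.0388  0.0059  0.0413]
294 204
t 11.225 pos [0.5581 0.0457 0.2207] yaw 80.96 f [ 0.07 -0.49 -1.56] w 0.245 29.935710802674294
turn [0.   0.01 0.06] shift [-0.0006 -0.0014  0.0207]
```

{"fn": "step_arm", "kwargs": {"series": [[[0, 0, 0, 0, 0, 0.003, 0], [0, 0, 0, 0, 0, 0.006, 0], [0, 0, 0, 0, 0, 0.009, 0], [0, 0, 0, 0, 0, 0.012, 0], [0, 0, 0, 0, 0, 0.014, 0]]]}}

```text
time: 11.85
ee_pos: [0.5581, 0.0458, 0.2065]
tool_rot: [0.079, 0.997, -0.0, 0.0]
ft_force: [1.1, 0.4, -1.1]
gripper_width: 0.25
grip_force: 29.9
```

{"fn": "step_arm", "kwargs": {"series": [[[0, 0, 0, 0, 0, 0.002, 0], [0, 0, 0, 0, 0, 0.003, 0], [0, 0, 0, 0, 0, 0.003, 0], [0, 0, 0, 0, 0, 0.003, 0]]]}}

```text
time: 12.35
ee_pos: [0.5581, 0.0458, 0.2038]
tool_rot: [0.079, 0.997, 0.0, 0.0]
ft_force: [-0.1, -0.9, -1.4]
gripper_width: 0.249
grip_force: 29.9
```

```bash
python3 look.py 40 pics/s5.png|head -2; python3 go.py 0.5585 0.0443 0.2 80.9
```

```text
F [ 1.1   0.08 -0.47] [0.58 0.5  0.58]
14.35 [0.558  0.0458 0.2037]
t 14.35 pos [0.558  0.0458 0.2037] yaw 80.96 f [ 1.22  0.28 -0.5 ] w 0.249 29.93462502490729
turn [-0.    0.    0.06] shift [-0.0007 -0.0014  0.0037]
```

{"fn": "step_arm", "kwargs": {"series": [[[0, 0, 0, 0, 0, 0.001, 0], [0, 0, 0, 0, 0, 0.002, 0], [0, 0, 0, 0, 0, 0.003, 0], [0, 0, 0, 0, 0, 0.003, 0]]]}}

```text
time: 14.85
ee_pos: [0.5581, 0.0457, 0.2006]
tool_rot: [0.079, 0.997, -0.0, -0.0]
ft_force: [1.8, -0.3, -1.3]
gripper_width: 0.25
grip_force: 29.9
```

```bash
sed -i "s/^fz=np.array(fz);/fz=np.array(fz);print(fz[::5,0].round(1),fz[:len(fz)\/\/2].mean(0).round(2),fz[len(fz)\/\/2:].mean(0).round(2));/" look.py; python3 look.py 40 pics/s6.png
```

```text
[1.5 1.5 2.6 1.7 1.4 1.5 2.2 0.9] [1.76 0.11 0.03] [ 1.66  0.7  -0.04]
F [ 1.71  0.4  -0.  ] [0.5  0.54 0.52]
16.85 [0.558  0.0458 0.2007]
mount 836 [-0.0394 -0.0494  0.1122] [0.0219 0.0439 0.3673]
  z 0.112 161 x [-0.0253 -0.0164  0.0076] y [-0.0268 -0.0095  0.0233]
  z 0.122 146 x [-0.0181 -0.0078  0.0128] y [-0.0235 -0.0087  0.0203]
  z 0.132 56 x [-0.009  -0.0043  0.003 ] y [-0.0205 -0.0042  0.0135]
  z 0.142 79 x [-0.0056 -0.0024  0.003 ] y [-0.0216 -0.0002  0.0185]
  z 0.152 27 x [-0.0059 -0.0031  0.003 ] y [-0.0213 -0.0193  0.0215]
  z 0.162 19 x [-0.0047 -0.0006  0.003 ] y [-0.0223 -0.0203 -0.0145]
  z 0.172 17 x [-0.0052 -0.0021 -0.0004] y [-0.0222 -0.0192 -0.0139]
  z 0.182 46 x [-0.005  -0.0032  0.    ] y [-0.0218 -0.0097  0.0193]
  z 0.192 47 x [-0.0058 -0.0037  0.0011] y [-0.0219 -0.0003  0.0166]
  z 0.202 29 x [-0.0062 -0.0044 -0.0027] y [-0.0111  0.0029  0.0122]
  z 0.212 16 x [-0.0058 -0.0042 -0.003 ] y [-0.0049  0.0078  0.0119]
  z 0.222 35 x [-0.0063 -0.0047  0.0023] y [-0.0049  0.0025  0.0118]
  z 0.232 17 x [-0.0061 -0.0017  0.0016] y [-0.0051  0.0024  0.0187]
  z 0.272 9 x [-0.0347 -0.0311  0.0009] y [-0.0442  0.0145  0.0187]
  z 0.282 29 x [-0.0366 -0.033  -0.0233] y [-0.0445 -0.0414  0.0176]
  z 0.292 96 x [-0.0246 -0.0224 -0.0205] y [-0.0349  0.0056  0.0413]
294 213
```

View pics/s6.png

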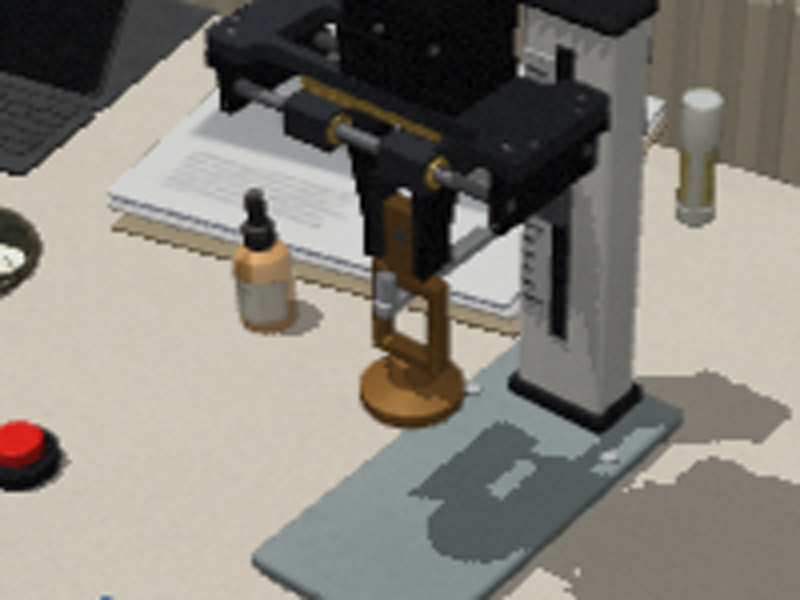

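Fz is now about 0, so the scale carries the weight. The eye rests on the arm at crop (390,300). A sideways Fx of about 1.7 N remains, so I relieve it with a small shift before releasing.

{"fn": "step_arm", "kwargs": {"series": [[[0, 0, 0, -0.0005, 0, 0, 0], [0, 0, 0, -0.001, 0, 0, 0], [0, 0, 0, -0.001, 0, 0, 0]]]}}

```text
time: 17.23
ee_pos: [0.5585, 0.0456, 0.2003]
tool_rot: [0.079, 0.997, -0.0, -0.001]
ft_force: [-2.3, 0.1, -0.4]
gripper_width: 0.247
grip_force: 29.9
```

```bash
python3 look.py 20 |head -3;python3 -c "
from h import *
print(ctrl.get_state()['ft_torque'])"
```

```text
[-1.9 -2.4 -1.5 -2.8] [-2.19  0.31 -0.28] [-2.22 -0.22 -0.45]
F [-2.2   0.04 -0.37] [0.51 0.62 0.46]
18.225 [0.559  0.0455 0.2007]
[-0.05445374  0.54760926  0.00517082]
```

{"fn": "step_arm", "kwargs": {"series": [[[0, 0, 0, 0.0004, 0, 0.0005, 0], [0, 0, 0, 0.0005, 0, 0.001, 0], [0, 0, 0, 0.0005, 0, 0.001, 0]]]}}

```text
time: 18.6
ee_pos: [0.5589, 0.0455, 0.1998]
tool_rot: [0.079, 0.997, -0.0, 0.0]
ft_force: [0.7, -0.7, -0.0]
gripper_width: 0.247
grip_force: 29.9
```

```bash
python3 look.py 24 |head -3;python3 -c "
from h import *
print(ctrl.get_state()['ft_torque'])"
```

```text
[0.1 1.2 0.7 1.4 1.3] [ 1.06 -1.24 -0.05] [ 2.1  -0.91  0.03]
F [ 1.58 -1.08 -0.01] [0.78 0.64 0.43]
19.8 [0.5586 0.0457 0.1997]
[-0.17574216 -0.54200815 -0.01865636]
```

{"fn": "step_arm", "kwargs": {"series": [[[0, 0, 0, 0, 0, 0, 0], [0, 0, 0, 0, 0, 0, 0], [0, 0, 0, 0, 0, 0, 0], [0, 0, 0, 0, 0, 0, 0]]], "grip_force": 3}}

```text
time: 20.3
ee_pos: [0.5583, 0.0457, 0.1996]
tool_rot: [0.079, 0.997, -0.0, -0.0]
ft_force: [-0.6, 0.1, 1.0]
gripper_width: 0.255
grip_force: 3.0
```

```bash
python3 look.py 12 |head -3
```

```text
[ 0.2 -0.5 -0.1] [-0.11 -0.42 -0.17] [-0.07  0.21 -0.01]
F [-0.09 -0.11 -0.09] [0.4  0.55 0.38]
20.9 [0.5584 0.0457 0.1996]
```

Lateral stress has gone and Fz is about the sensor zero, so I release.

{"fn": "step_arm", "kwargs": {"series": [[[0, 0, 0, 0, 0, 0, 0.3], [0, 0, 0, 0, 0, 0, 0.4], [0, 0, 0, 0, 0, 0, 0.55], [0, 0, 0, 0, 0, 0, 0.7], [0, 0, 0, 0, 0, 0, 0.75]]]}}

```text
time: 21.52
ee_pos: [0.5585, 0.0457, 0.1997]
tool_rot: [0.079, 0.997, -0.0, -0.0]
ft_force: [0.1, 0.5, 0.1]
gripper_width: 0.657
grip_force: 0.0
```

```bash
python3 look.py 4 pics/s7.png; python3 go.py 0.5585 0.0455 0.32 80.9
```

```text
[-0.7] [-0.32  0.18  0.37] [-0.52 -0.12  1.1 ]
F [-0.42  0.03  0.73] [0.42 0.17 0.66]
21.725 [0.5585 0.0457 0.1997]
mount 854 [-0.0368 -0.0484  0.1113] [0.0215 0.0483 0.3742]
  z 0.111 138 x [-0.0251 -0.0143  0.0103] y [-0.0259 -0.0131  0.0246]
  z 0.121 163 x [-0.0213 -0.0087  0.0107] y [-0.0215 -0.006   0.0208]
  z 0.131 60 x [-0.0084 -0.0036  0.0006] y [-0.0206 -0.0025  0.0145]
  z 0.141 71 x [-0.0051 -0.0016  0.0036] y [-0.0212 -0.0004  0.0181]
  z 0.151 27 x [-0.0047 -0.0016  0.0032] y [-0.0217 -0.0163  0.0185]
  z 0.161 20 x [-0.0043 -0.0012  0.0024] y [-0.0222 -0.0198 -0.0157]
  z 0.171 20 x [-0.0047 -0.0019  0.004 ] y [-0.022  -0.0195 -0.0077]
  z 0.181 49 x [-0.0056 -0.0028  0.0038] y [-0.0218 -0.0126  0.0214]
  z 0.191 61 x [-0.0049 -0.0032  0.0038] y [-0.0204 -0.0065  0.0178]
  z 0.201 41 x [-0.0055 -0.0034  0.0016] y [-0.0105 -0.0022  0.0102]
  z 0.211 28 x [-0.0063 -0.0031  0.0013] y [-0.0108 -0.0062  0.0085]
  z 0.221 53 x [-0.0054 -0.0026  0.0025] y [-0.0106 -0.0028  0.009 ]
  z 0.231 19 x [-0.0042  0.0004  0.0031] y [-0.0091  0.0007  0.0092]
  z 0.271 7 x [-0.0344 -0.0327 -0.0051] y [0.0361 0.0372 0.0398]
  z 0.281 18 x [-0.0356 -0.028  -0.0161] y [0.0356 0.0366 0.0389]
  z 0.291 70 x [-0.0243 -0.0219 -0.02  ] y [-0.0152  0.0205  0.0468]
294 214
t 21.725 pos [0.5585 0.0457 0.1997] yaw 80.96 f [-0.13 -0.16  0.38] w 0.737 0.0
turn [-0.    0.    0.06] shift [ 0.     -0.0002 -0.1203]
```

View pics/s7.png

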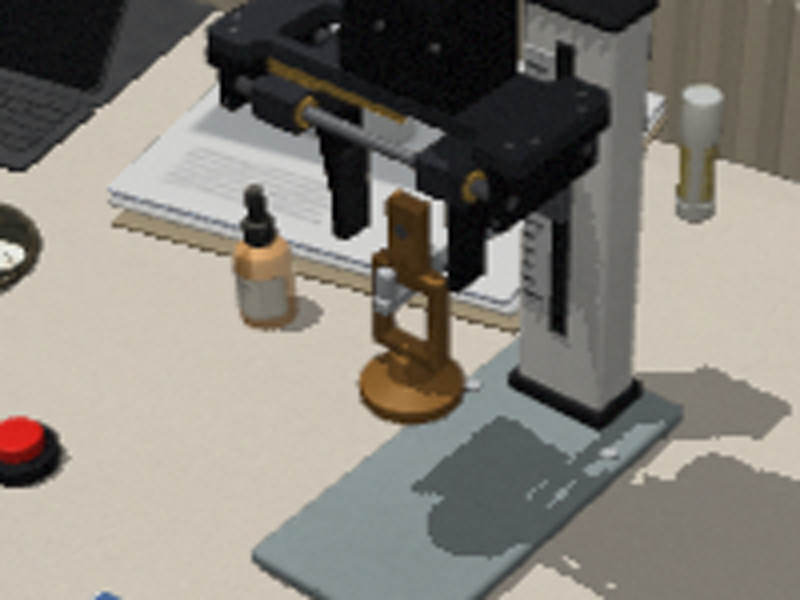

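The mount hangs upright in the seat, free of the fingers, with its tab at crop (408,230). Now I retreat upwards.

{"fn": "step_arm", "kwargs": {"series": [[[0, 0, 0, 0, 0, -0.01, 0.75], [0, 0, 0, 0, 0, -0.035, 0.75], [0, 0, 0, 0, 0, -0.07, 0.75], [0, 0, 0, 0, 0, -0.105, 0.75], [0, 0, 0, 0, 0, -0.13, 0.75]]]}}

```text
time: 22.35
ee_pos: [0.5588, 0.0456, 0.3322]
tool_rot: [0.079, 0.997, 0.0, 0.001]
ft_force: [0.2, 1.2, -0.0]
gripper_width: 0.749
grip_force: 0.0
```

```bash
python3 look.py 2|sed -n 2,4p; python3 - <<'E'
from h import *
P=np.load('topP.npy');f=np.load('top.npz');X,Y,Z=P[...,0],P[...,1],P[...,2]
H,Sa,V=cv2.split(cv2.cvtColor(f['image'],cv2.COLOR_RGB2HSV))
b=(X>.55)&(X<.75)&(Y>.15)&(Y<.32)&(Z>.05);q=P[b];print('bottle',q.min(0).round(3),q.max(0).round(3))
r=((H<6)|(H>174))&(Sa>170)&(V>90)&(abs(X-.51)<.03)&(abs(Y-.281)<.03)
print('btn',cv2.minEnclosingCircle(P[r][:,:2].astype(np.float32)),np.percentile(P[r][:,2],[20,50,80]))
E
python3 go.py 0.509 0.2815 0.15 80.9
```

```text
F [ 0.23 -0.17  1.31] [0.09 0.47 0.58]
22.45 [0.5597 0.0456 0.3333]
mount 765 [-0.0275 -0.048   0.1096] [0.0226 0.0426 0.3916]
bottle [0.678 0.219 0.05 ] [0.71  0.251 0.099]
btn ((0.5098556876182556, 0.2829117178916931), 0.0160167645663023) [0.0178886  0.02120428 0.02374323]
t 22.45 pos [0.5597 0.0456 0.3333] yaw 80.95 f [ 0.14 -0.64  0.73] w 0.749 0.0
turn [0.12 0.27 0.05] shift [0.088  0.2246 0.1834]
```

{"fn": "step_arm", "kwargs": {"series": [[[0, 0, 0, 0.016, 0.04, 0, 0.5], [0, 0, 0, 0.034, 0.088, 0, 0], [0, 0, 0, 0.053, 0.136, 0, 0], [0, 0, 0, 0.072, 0.184, 0, 0], [0, 0, 0, 0.0875, 0.225, 0, 0]]]}}

```text
time: 23.08
ee_pos: [0.5065, 0.2836, 0.3293]
tool_rot: [0.078, 0.997, -0.0, -0.0]
ft_force: [0.3, 0.3, -0.6]
gripper_width: 0.264
grip_force: 0.0
```

{"fn": "step_arm", "kwargs": {"series": [[[0, 0, 0, 0, 0, 0.04, 0], [0, 0, 0, 0, 0, 0.09, 0], [0, 0, 0, 0, 0, 0.14, 0], [0, 0, 0, 0, 0, 0.19, 0], [0, 0, 0, 0, 0, 0.23, 0]]]}}

```text
time: 23.7
ee_pos: [0.5065, 0.2811, 0.0973]
tool_rot: [0.079, 0.997, -0.001, -0.001]
ft_force: [0.3, -0.1, -0.1]
gripper_width: 0.004
grip_force: 0.0
```

```bash
python3 look.py 10 ; python3 go.py 0.5095 0.282 0.035 80.9
```

```text
[-3.2 -0.4] [-0.71 -0.22 -0.35] [-0.24  0.21  0.38]
F [-0.48 -0.01  0.02] [1.18 0.54 1.43]
24.2 [0.5082 0.2821 0.1011]
mount 763 [-0.0263 -0.027   0.1102] [0.0228 0.0278 0.235 ]
  z 0.11 112 x [-0.0253 -0.0174  0.0091] y [-0.0266 -0.0118  0.0263]
  z 0.12 190 x [-0.0206 -0.0083  0.0125] y [-0.0226 -0.0065  0.0231]
  z 0.13 54 x [-0.0094 -0.0045  0.001 ] y [-0.0196 -0.0043  0.0101]
  z 0.14 82 x [-0.0051 -0.0017  0.0046] y [-0.0214 -0.0001  0.0196]
  z 0.15 29 x [-0.0047 -0.0019  0.0036] y [-0.0216 -0.0182  0.0173]
  z 0.16 20 x [-0.0049 -0.0025  0.0031] y [-0.0219 -0.0195 -0.0149]
  z 0.17 19 x [-0.0043 -0.0025  0.0036] y [-0.0224 -0.0203 -0.015 ]
  z 0.18 41 x [-0.0045 -0.0027  0.0032] y [-0.0213 -0.0129  0.0206]
  z 0.19 72 x [-0.0051 -0.0029  0.0039] y [-0.0216 -0.0066  0.0197]
  z 0.2 37 x [-0.0052 -0.0032  0.0006] y [-0.0106 -0.0032  0.0095]
  z 0.21 31 x [-0.0049 -0.0029  0.0015] y [-0.0114 -0.0058  0.0092]
  z 0.22 41 x [-0.0052 -0.0036  0.0013] y [-0.0115 -0.0035  0.0085]
  z 0.23 35 x [-0.0049 -0.0008  0.0033] y [-0.0104 -0.0002  0.0082]
296 221
t 24.2 pos [0.5082 0.2821 0.1011] yaw 80.96 f [-0.67  0.21 -0.02] w 0.006 0.0
turn [0.09 0.09 0.06] shift [-0.0012  0.      0.0661]
```

{"fn": "step_arm", "kwargs": {"series": [[[0, 0, 0, -0.001, 0, 0.03, 0], [0, 0, 0, -0.001, 0, 0.055, 0], [0, 0, 0, -0.001, 0, 0.069, 0], [0, 0, 0, -0.001, 0, 0.073, 0], [0, 0, 0, -0.001, 0, 0.076, 0]]]}}

```text
time: 24.82
ee_pos: [0.509, 0.2818, 0.0244]
tool_rot: [0.079, 0.997, 0.0, 0.0]
ft_force: [-0.6, -0.4, -1.0]
gripper_width: 0.005
grip_force: 0.0
```

{"fn": "step_arm", "kwargs": {"series": [[[0, 0, 0, 0, 0, 0.001, 0], [0, 0, 0, 0, 0, 0.002, 0], [0, 0, 0, 0, 0, 0.003, 0], [0, 0, 0, 0, 0, 0.004, 0]]]}}

```text
time: 25.32
ee_pos: [0.5088, 0.2817, 0.02]
tool_rot: [0.079, 0.997, 0.0, 0.0]
ft_force: [1.0, 0.9, 2.2]
gripper_width: 0.004
grip_force: 1.1
```

{"fn": "step_arm", "kwargs": {"series": [[[0, 0, 0, 0, 0, 0.001, 0], [0, 0, 0, 0, 0, 0.002, 0], [0, 0, 0, 0, 0, 0.003, 0], [0, 0, 0, 0, 0, 0.004, 0], [0, 0, 0, 0, 0, 0.004, 0]]]}}

```text
time: 25.95
ee_pos: [0.5088, 0.2817, 0.0164]
tool_rot: [0.079, 0.997, 0.0, 0.0]
ft_force: [-0.6, -0.4, 9.9]
gripper_width: 0.005
grip_force: 4.9
```

{"fn": "step_arm", "kwargs": {"series": [[[0, 0, 0, 0, 0, 0.0005, 0], [0, 0, 0, 0, 0, 0.001, 0], [0, 0, 0, 0, 0, 0.001, 0]]]}}

```text
time: 26.32
ee_pos: [0.5089, 0.2817, 0.0162]
tool_rot: [0.079, 0.997, 0.0, 0.0]
ft_force: [-3.5, -2.4, 18.2]
gripper_width: 0.003
grip_force: 9.3
```

{"fn": "step_arm", "kwargs": {"series": [[[0, 0, 0, 0, 0, -0.01, 0], [0, 0, 0, 0, 0, -0.03, 0], [0, 0, 0, 0, 0, -0.06, 0], [0, 0, 0, 0, 0, -0.1, 0], [0, 0, 0, 0, 0, -0.14, 0]]]}}

```text
time: 26.95
ee_pos: [0.5076, 0.2809, 0.1552]
tool_rot: [0.079, 0.997, -0.001, -0.001]
ft_force: [-0.0, 0.4, 0.3]
gripper_width: 0.006
grip_force: 0.0
```

{"fn": "step_arm", "kwargs": {"series": [[[0, 0, 0, 0, 0, 0, 0], [0, 0, 0, 0, 0, 0, 0], [0, 0, 0, 0, 0, 0, 0], [0, 0, 0, 0, 0, 0, 0]]]}}

```text
time: 27.45
ee_pos: [0.5079, 0.2811, 0.1536]
tool_rot: [0.079, 0.997, -0.001, -0.001]
ft_force: [0.3, -0.2, 0.3]
gripper_width: 0.003
grip_force: 0.0
```

```bash
python3 look.py 2 pics/s8.png | sed -n '2,8p'
```

```text
F [-0.25  0.51 -0.14] [0.34 0.37 0.31]
27.55 [0.5082 0.2813 0.154 ]
mount 765 [-0.027  -0.0291  0.109 ] [0.024  0.0276 0.2345]
  z 0.109 78 x [-0.0251 -0.0186  0.0053] y [-0.026  -0.0122  0.025 ]
  z 0.119 218 x [-0.0213 -0.0088  0.014 ] y [-0.0244 -0.0081  0.0235]
  z 0.129 49 x [-0.0096 -0.006   0.0007] y [-0.02   -0.0041  0.0083]
  z 0.139 88 x [-0.0051 -0.0027  0.0048] y [-0.022   0.      0.0183]
```

View pics/s8.png

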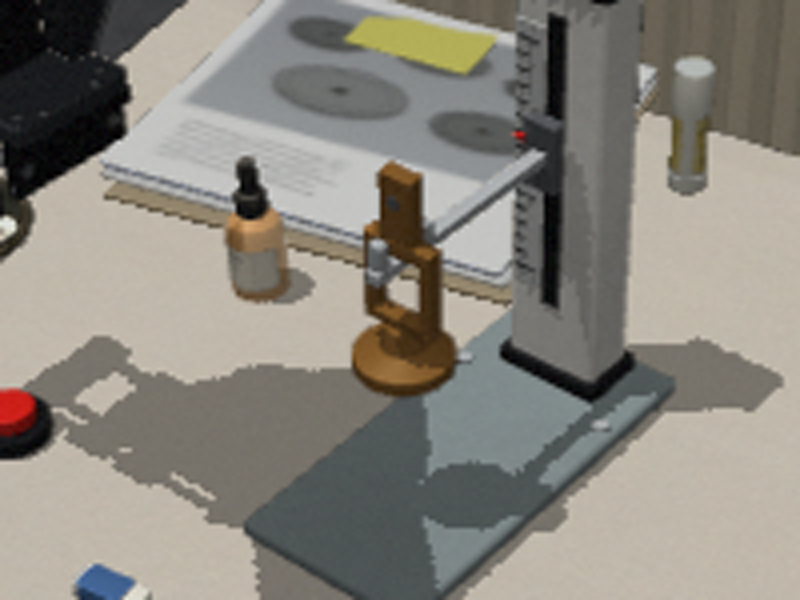

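The mount hangs upright and still in the seat, with its tab at crop (400,205). The button at (12,415) is up again, and the gripper is clear of everything.

```bash
python3 -c "
from cell import ctrl
print(ctrl.close_job())"
```

```text
the job is handed in; nothing more can be done
None
```

I handed the job in at about 27.6 s: the mount (about 4.3 N) hangs still in the hook's seat, the red button was pressed to its stop and has sprung back up, and the bystanders were not touched; no verdict was returned.

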